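# Rack a dental case tray and hold its slip clip open over the ticket card

## Robot

A 6-joint arm with a two-finger parallel gripper is mounted at the origin on the work surface. World frame = base frame: x ahead of the robot, y to its left, z up, the work surface at z = 0. Lengths are in m, angles in rad, forces in N, time in s.
With the tool pointing down it reaches from about 0.35 to 0.875 m from the base axis. Payload 15.5 kg.
Tool frame: the origin (TCP) lies midway between the tips of the shut fingers; the grasp point (between the pads) lies 19 mm behind it; z points along the fingers, x is the direction in which the jaws open and shut, and the axes are right-handed (so a half turn about z gives the same grasp; the last joint's range is limited). The gripper opens to 85 mm and grips with 20 to 120 N. Pads are 22 mm wide; open, the fingers measure 114 mm over their backs; the gripper's body (76 mm by 85 mm) begins 54 mm behind the grasp point. The pads swing forward as they close: fully open they stand 13 mm farther back than shut.
Start: joints at [1.238, 0.494, 1.345, -0, 1.302, -0.096], TCP at [0.147, 0.607, 0.231] pointing down, gripper open.
Joint ranges: [-2.91, 2.91], [-0.82, 2.16], [0.22, 2.67], [-1.22, 4.37], [0.12, 2.79], [-3.08, 3.08]. Speed limits (rad/s): [1.89, 1.89, 2.57, 3.01, 3.01, 3.01].

## Interface

Orientations are given as [roll, pitch, yaw] about the fixed x, y, z axes, in that order (R = Rz(yaw) Ry(pitch) Rx(roll)).
In Python, from plant import robot gives the robot as it stands.
- The arm moves only by the tool carry_out, never from a script. Its argument "steps" is a list of rows, each an object of numbers: "jaw": the closure, from 0 (fully open) to 1 (shut); "x", "y", "z": the shift along the tool's x, y, z in m; "roll": the turn about the tool's z in degrees. A call has 1 to 5 rows; each row is the pose to reach, as a shift and turn from the pose commanded when the call began, along the tool's axes at that moment; what a row does not reach only later rows make up. A row lasts 1/8 s, in which the tool goes at most 62.5 mm and 10.7 degrees, less where a joint would pass 70% of its speed; a pose out of reach is approached as far as the arm can. A call with a gripper value outside its range is refused whole. The fingers move at their own pace and stop on an object; "squeeze" is the grip in N (left out, the last holds). Time passes only in rows, so rows that repeat a pose let the fingers close. It gives the time, the measured TCP pose, the force and the opening at its end, in the units of the state.
- robot.read_state(): the state, without advancing time (a new reading comes with each control period).
- robot.read_camera(name): name is "scene" or "top" or "wrist"; returns a dict with "image" (420x560x3 uint8, blue, green, red), "range_z" (420x560 float32, m along the optical axis (not along the pixel's ray), 0 where there is no reading), "camera_matrix" (3x3 intrinsics, pixels), "k1" (the pictures are not rectified: a ray, as slopes to the right and down, at radius r is drawn at 1 + k1 r^2 times it, then the intrinsics apply), "view" (4x4, takes a point from world to camera coordinates); the wrist camera has in their place "tool_from_camera" (4x4, takes a point from camera to tool coordinates, whose origin is the TCP and whose axes are the tool frame's). Camera axes: x right, y down, z forward; pixel columns grow to the right and rows downward; lengths in m; the calibration is good to about 2 mm. A picture is of the moment at which its call begins: read the wrist's pose just before it.
- robot.hand_in(): hands the job in, once; it reports no verdict.
Trained networks look in a picture, given as the dict that the camera call returned (one of the last four; its "shot" number tells which), for a name from the list of things; names that differ only in an ending like _2 or _b are one class to them, and where a whole thing is asked for, a point or a joint stands for the part that bears it (a point fixed in the world has none). Each returns a list of dicts, best first, with "conf" (0 to 1); they miss things now and then, are a little off and sometimes report something else, mostly with a low value. They report only what shows in the picture. A call takes as long as a camera call. They do not tell look-alikes from the thing itself.
- robot.boxes_of(thing, picture): "rect" ([left, top, right, bottom] in pixels, round what is visible of it).
- robot.landmark_of(thing, picture): "location" ([column, row] in pixels: a listed point, or the origin of a listed thing).
The state is a dict: "time_s": time; "joint_pos": joint angles; "dq": joint speeds; "joint_efforts": joint torques, N m; "eef_pos": TCP position; "eef_rot": TCP orientation; "contact_force": force on the tool from outside, world axes, zero at the start; "ft_torque": the same for the moment, N m; "gripper_width": opening from 0.0 (shut) to 1.0 (fully open).
Only numpy, scipy, OpenCV 4.12 (cv2) and the standard library are available. Lean on these libraries where they do the work, as an engineer would, in place of code of your own. Each camera call takes 0.05 s, during which the arm holds its last target. There are 200 camera calls.

## Task

Slide the loaded case tray into the empty bay of the rack until it is fully home against the stop, with both plaster casts still standing in it. Then take the spring clip off the clip rail, squeeze its thumb plates together so that it gapes wide open, and bring it down, jaws pointing down, over the middle of the top edge of that bay's ticket card, one jaw on each side and the tips about a centimetre and a half below the edge. Finish there still holding the clip squeezed wide open, in line with the card and not touching it, so that a colleague can slip the lab slip in; leave the stacked cups, the pot and the gauze box alone.

Things in the scene. Friction and masses are not known exactly. Their poses are not given: they have to be found in the camera images.
- rack: fixed double rack of folded bright sheet metal. Origin on the worktop, centre of the empty bay; x across, y along the bay: a tray enters at the mouth (+y) and moves along -y to the stop. No floor: the tray slides on the worktop. Stop face at y = -85 mm, 60 mm high. The second bay, 200 mm away along +x, is full (fixed tray; its card wears a closed clip)
- bay_home (a point): where the tray's middle, on the worktop, is when fully home (the rack's origin and axes). Bay 155 mm wide inside; side walls from y = -90 to +85 mm, 43 mm high, with lips at the top reaching 10 mm inward over the tray's rim; flared guides 36 mm high widen the mouth to about 194 mm at y = +126 mm
- card_edge (a point): middle of the top edge of the empty bay's ticket card, 140 mm above the worktop; axes are the rack's. Stiff upright grey plastic card, 100 mm wide (x), 3 mm thick (y), fixed just behind the stop, at rack y = -90.5 mm; its top 80 mm stand free above the stop and pocket
- tray_middle (a point): middle of the loose lilac plastic case tray, half-way up (17.5 mm above its underside). Tray 150 mm wide (its x), 170 mm long (its y), 35 mm high, walls and floor 3 mm, about 0.25 kg, standing on the worktop in front of the mouth; its handle is on the +y side. It carries two loose plaster casts
- tray_handle (a point): middle of the tray's handle: level round steel bar, 10 mm in diameter, 86 mm long, along the tray's x, 30 mm above the worktop, its axis 50 mm off the tray's +y wall, on two 7 mm legs 76 mm apart; axes are the tray's. At home it is outside the bay, at rack y = +135 mm. Free from above
- cast_lower_mid (a point): middle (14 mm above its base) of a plaster cast of a dental arch standing in the tray, 58 x 57 x 29 mm, about 0.11 kg, z up
- cast_upper_mid (a point): middle of the other such cast, same size, standing in the tray nearer to the handle
- clip_rail: fixed clip rail: bright metal strip 130 mm long (its x), 3 mm thick (its y), standing upright on a foot 140 x 75 x 6 mm; origin on the worktop under the middle; the strip's top edge is 75 mm above the worktop
- clip_hinge (a point): loose steel spring clip parked on the rail, jaws down: middle of its hinge axis. Clip x = hinge axis, y = the way jaws part and plates are squeezed, z = up to the plates; same both ways round. Barrel 10 mm in diameter, 36 mm long (axle 46), parked resting on the rail's edge; jaws 40 mm wide reach 30 mm below the axis shut, 28 mm open. 0.05 kg
- clip_handles (a point): grasp point on the clip's mid-plane 25 mm above the hinge axis, between the two thumb plates: 30 mm wide (x), 3 mm thick, from 5 to 39 mm above the axis, flared. Over their outsides in y: 41 mm at the top shut (38 parked), 15 mm squeezed right together, when they are parallel and upright. Free above and beside
- clip_tips (a point): point on the clip's mid-plane 28 mm below the hinge axis, half-way between the jaw tips when open; axes are the clip's
- clip_jaw (a joint): opening of one jaw from the mid-plane, rad; both jaws move alike. 0 = jaws shut, about 0.05 parked on the rail, 0.30 = wide open at the stop with 17 mm between the tips. Sprung shut: about 4 N on each thumb plate starts to open it and about 7 N (10 N low on the plates) holds it at the stop
- cups: stack of pale blue paper cups, 71 mm across, 116 mm high, origin under its middle; leave alone
- pot: small screw-capped pot, 38 mm across, 60 mm high, origin under its middle; leave alone
- gauze_box: white gauze box, 75 x 75 x 60 mm, origin under its middle; leave alone
There are look-alikes about, which are no part of the job. What is shaped like the part that bears cast_lower_mid but green or pink is not meant.

How it is judged:
On the way, in this order (a step that is already met when the one before it is completed fails the run):
1. the loaded tray is fully home in the empty bay (y of tray_middle in the frame of rack between -0.006 and 0.006 m and x of tray_middle in the frame of rack between -0.006 and 0.006 m and height (world z) of tray_middle below 0.021 m), for 0.2 s.
2. the clip is lifted clear of the rail in the fingers (height (world z) of clip_tips above 0.08 m and contact force between clip and the fingers above 1 N), for 0.2 s.
At the end, for the whole second after the job is handed in: Tray flat and within 6 mm of home, casts upright in it; clip squeezed by the fingers, jaw over 0.24 rad, upright and in line within 0.2 rad; tips 8 to 22.5 mm below the card edge, within 20 mm of its middle and 6 mm of the card plane; clip still, touching neither card nor rack (all of step 1 and distance between each of cast_lower_mid, cast_upper_mid and tray_middle below 0.085 m and angle between each of cast_lower_mid, cast_upper_mid's own z axis and vertical below 0.15 rad and value of joint clip_jaw above 0.24 rad and x of clip_tips in the frame of card_edge between -0.02 and 0.02 m and y of clip_tips in the frame of card_edge between -0.006 and 0.006 m and z of clip_tips in the frame of card_edge between -0.0225 and -0.008 m and angle between the x axis of clip_tips and the x axis of card_edge, either way round below 0.2 rad and angle between clip_tips's own z axis and vertical below 0.2 rad and contact force between clip and the fingers above 2 N and contact force between clip and rack below 0.2 N and linear speed of clip below 0.02 m/s); the arm keeps its last pose, push and grip.
It fails at once if a cast is tipped over (angle between any of cast_lower_mid, cast_upper_mid's own z axis and vertical above 0.6 rad).
It fails at once if the cups, pot or gauze box are disturbed (distance of any of cups, pot, gauze_box from where it was at the start of the episode above 0.03 m).
It also fails if it takes over 58 s, if anything falls off the work surface, if the arm or the gripper's body presses on something with over 40 N, if the wrist force passes 120 N, or if a joint passes its speed limit or range.

## Working session

There is one attempt and no reset: what is moved stays moved. The work goes in short steps, Python scripts to look and compute and a tool call to move; the robot and the scene stay as the last step left them, time stands still between calls to the robot, and variables do not carry over. Pictures are saved under pics/ and viewed, about 8 in all and at most 12, crops included, and the job is handed in when it is done.

Besides the shell and the picture viewer there is one more tool, called after "Request:" in YAML: its name, and indented under it one key for each argument. carry_out: Moves the arm, as the interface text tells. Its arguments: {"type":"object","properties":{"steps":{"type":"array","items":{"type":"object","properties":{"jaw":{"type":"number"},"x":{"type":"number"},"y":{"type":"number"},"z":{"type":"number"},"roll":{"type":"number"}}}},"squeeze":{"type":"number"}},"required":["steps"]}

```bash
ls; mkdir -p pics; cat > h.py <<'E'
import numpy as np, cv2
from scipy.spatial.transform import Rotation as R
from plant import robot
def tcp():
    s=robot.read_state(); T=np.eye(4); T[:3,:3]=R.from_euler('xyz',s['eef_rot']).as_matrix(); T[:3,3]=s['eef_pos']; return T,s
def shot(name):
    T,s=tcp(); p=robot.read_camera(name)
    p['wc']=np.linalg.inv(p['view']) if 'view' in p else T@p['tool_from_camera']   # world from camera
    return p
def slopes(p,uv):
    K=np.array(p['camera_matrix']); k=p['k1']
    d=np.linalg.solve(K,[uv[0],uv[1],1])[:2]; s=d.copy()
    for _ in range(20): s=d/(1+k*(s@s))
    return s
def ray(p,uv):
    s=slopes(p,uv); return p['wc'][:3,3], p['wc'][:3,:3]@np.array([s[0],s[1],1])
def at_z(p,uv,z):
    o,d=ray(p,uv); return o+d*(z-o[2])/d[2]
def depth_pt(p,uv):
    u,v=int(round(uv[0])),int(round(uv[1])); w=p['range_z'][max(v-2,0):v+3,max(u-2,0):u+3]; w=w[w>0]
    if len(w)==0: return None
    o,d=ray(p,uv); return o+d*np.median(w)
def proj(p,X):
    c=np.linalg.inv(p['wc'])@np.append(X,1); s=c[:2]/c[2]; s=s*(1+p['k1']*(s@s))
    return (np.array(p['camera_matrix'])@np.append(s,1))[:2]
def cloud(p):
    h,w=p['range_z'].shape; K=np.array(p['camera_matrix'])
    v,u=np.mgrid[:h,:w]; d=np.stack([(u-K[0,2])/K[0,0],(v-K[1,2])/K[1,1]],-1); s=d.copy()
    for _ in range(10): s=d/(1+p['k1']*(s**2).sum(-1,keepdims=True))
    z=p['range_z'][...,None]; c=np.concatenate([s*z,z],-1)
    return c@p['wc'][:3,:3].T+p['wc'][:3,3]
E
cat > a.py <<'E'
from h import *
np.set_printoptions(precision=4,suppress=True)
T,s=tcp(); print(s['eef_pos'],s['eef_rot'],s['contact_force'])
Z=dict(rack=0,bay_home=0,card_edge=.14,tray_middle=.0175,tray_handle=.03,cast_lower_mid=.0175,cast_upper_mid=.0175,clip_rail=0,clip_hinge=.08,clip_handles=.105,clip_tips=.05,cups=0,pot=0,gauze_box=0)
for c in ['top','scene']:
    p=shot(c); cv2.imwrite(f'pics/{c}0.png',p['image'])
    print(c,p['wc'][:3,3])
    for n,z in Z.items():
        for r in robot.landmark_of(n,p)[:3]:
            print(n,round(r['conf'],2),np.round(r['location']),at_z(p,r['location'],z)[:2])
E
python3 a.py
```

```text
pics
[0.1471 0.6071 0.2307] [-3.1415  0.0013  1.333 ] [1.0473 0.5822 0.4604]
top [ 0.4614 -0.035   1.1266]
card_edge 0.6 [348. 224.] [ 0.5083 -0.1607]
tray_middle 0.57 [209. 236.] [0.4848 0.1468]
tray_middle 0.19 [350. 224.] [ 0.5158 -0.1808]
tray_handle 0.82 [152. 238.] [0.4784 0.2741]
cast_lower_mid 0.82 [137. 294.] [0.3492 0.3081]
cast_lower_mid 0.75 [199. 172.] [0.6327 0.1721]
cast_lower_mid 0.74 [289. 297.] [ 0.3462 -0.0416]
cast_upper_mid 0.97 [197. 243.] [0.4667 0.173 ]
clip_rail 0.6 [410. 209.] [ 0.553  -0.3248]
clip_hinge 0.61 [416. 199.] [ 0.5696 -0.3178]
clip_hinge 0.57 [413. 201.] [ 0.5649 -0.3118]
clip_hinge 0.25 [152. 134.] [0.7061 0.266 ]
clip_handles 0.78 [418. 198.] [ 0.5682 -0.316 ]
clip_tips 0.68 [411. 203.] [ 0.5635 -0.3145]
clip_tips 0.26 [404. 302.] [ 0.341  -0.2987]
cups 0.6 [205. 123.] [0.7532 0.1641]
pot 0.86 [403. 301.] [ 0.3372 -0.3079]
gauze_box 0.84 [152. 132.] [0.7297 0.2908]
scene [0.9171 0.4885 0.7898]
card_edge 0.65 [255. 144.] [ 0.4983 -0.1673]
tray_handle 0.66 [394. 289.] [0.4709 0.282 ]
cast_lower_mid 0.86 [330. 179.] [ 0.3486 -0.049 ]
cast_lower_mid 0.85 [393. 218.] [0.3191 0.1428]
cast_lower_mid 0.84 [325. 244.] [0.5001 0.0993]
cast_upper_mid 0.52 [216. 163.] [ 0.5524 -0.2911]
clip_rail 0.96 [213. 164.] [ 0.5522 -0.31  ]
clip_hinge 0.64 [204. 143.] [ 0.5636 -0.316 ]
clip_handles 0.79 [204. 135.] [ 0.5606 -0.3169]
clip_tips 0.76 [202. 154.] [ 0.576  -0.3127]
cups 0.86 [250. 335.] [0.758  0.1663]
pot 0.6 [273. 134.] [ 0.3404 -0.3123]
gauze_box 0.94 [299. 373.] [0.7287 0.2846]
```

View pics/top0.png

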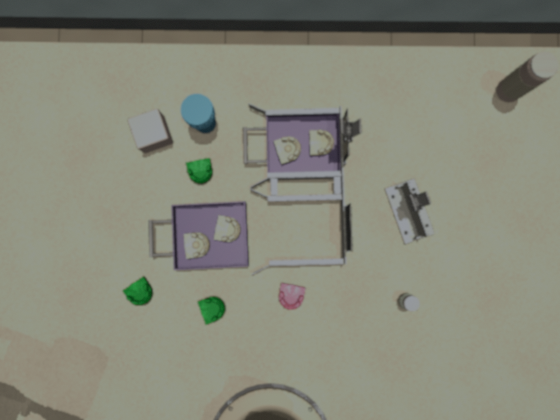

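View pics/scene0.png

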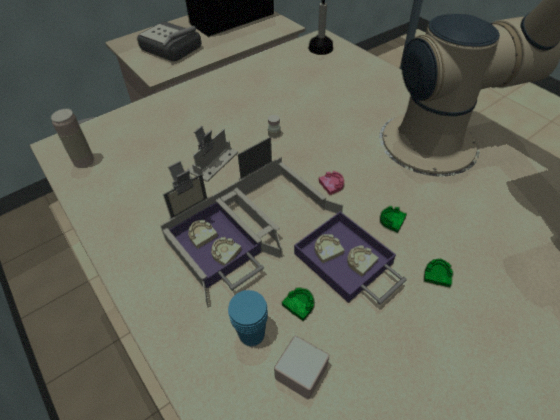

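The top view shows the tray at (210,237) with its handle on the left at (152,238). The empty bay is at about (310,232) with its mouth facing the tray, the card is at (348,228), and the clip is on the rail at about (415,200). Next I'll refine these positions from the depth data.

```bash
cat > b.py <<'E'
from h import *
np.set_printoptions(precision=4,suppress=True)
def rect(m,P,n):
    q=P[m][:,:2].astype(np.float32); (c,s,a)=cv2.minAreaRect(q); print(n,len(q),'c',np.array(c),'size',np.array(s),'ang',round(a,2),'med',np.median(q,0))
for c in ['top','scene']:
    p=shot(c); P=cloud(p); ok=p['range_z']>0; x,y,z=P[...,0],P[...,1],P[...,2]
    hsv=cv2.cvtColor(p['image'],cv2.COLOR_BGR2HSV); H,S,V=cv2.split(hsv)
    lil=ok&(H>115)&(H<160)&(S>50)
    print(c,'table z',np.median(z[ok&(abs(x-.45)<.02)&(abs(y+.25)<.02)]))
    t=lil&(y>.03)&(y<.3)&(x>.35)&(x<.6)
    t=cv2.morphologyEx(t.astype(np.uint8),cv2.MORPH_OPEN,np.ones((3,3)))>0
    rect(t&(z>.02)&(z<.05),P,'tray rim'); rect(t,P,'tray')
    rect(ok&(z>.02)&(z<.045)&(y>.2)&(y<.3)&(x>.4)&(x<.55)&~lil,P,'handle')
    rect(ok&(z>.085)&(z<.138)&(y>-.25)&(y<-.1)&(x>.38)&(x<.58),P,'card')
    m=ok&(z>.03)&(z<.055)&(y<.0)&(y>-.15)
    for a,b in [(.36,.45),(.52,.6),(.57,.61)]:
        k=m&(x>a)&(x<b); X,Y=x[k],y[k]
        if len(X)>20:
            f=np.polyfit(Y,X,1); print('wall',a,len(X),'slope',f[0],'x at -.06',np.polyval(f,-.06),'x-res range',np.percentile(X-np.polyval(f,Y),[2,98]),'y',Y.min(),Y.max())
    rect(ok&(z>.055)&(z<.078)&(y>-.4)&(y<-.25)&(x>.45)&(x<.63),P,'rail')
    rect(ok&(z>.085)&(z<.13)&(y>-.4)&(y<-.25)&(x>.45)&(x<.63),P,'clip')
    rect(ok&(z>.003)&(z<.012)&(y>-.4)&(y<-.25)&(x>.45)&(x<.63),P,'foot')
E
python3 b.py
```

```text
top table z -0.0011077223217100807
tray rim 0 c [0. 0.] size [0. 0.] ang 0.0 med [nan nan]
tray 0 c [0. 0.] size [0. 0.] ang 0.0 med [nan nan]
handle 458 c [0.4767 0.2424] size [0.1443 0.0815] ang 4.5 med [0.4757 0.2492]
card 173 c [ 0.5042 -0.1661] size [0.0979 0.004 ] ang 2.52 med [ 0.5021 -0.1652]
wall 0.36 357 slope -0.03687499344107274 x at -.06 0.4263179699553831 x-res range [-0.0059  0.0058] y -0.14894093144285797 -0.0014427723865893596
wall 0.52 412 slope -0.0174838711460566 x at -.06 0.5761584447437932 x-res range [-0.0087  0.0209] y -0.14992793050251715 -0.001543072786802921
wall 0.57 382 slope 0.002478843710411544 x at -.06 0.5805066103317504 x-res range [-0.0102  0.0273] y -0.1499541827961156 -0.0014685872494309901
rail 206 c [ 0.5476 -0.319 ] size [0.1292 0.018 ] ang 18.2 med [ 0.547  -0.3177]
clip 190 c [ 0.562  -0.3164] size [0.0324 0.0376] ang 18.87 med [ 0.5649 -0.3255]
foot 1064 c [ 0.54   -0.3248] size [0.1771 0.1478] ang 0.85 med [ 0.5404 -0.311 ]
scene table z nan
tray rim 754 c [0.485  0.1459] size [0.1512 0.1691] ang 3.81 med [0.5151 0.1544]
tray 3070 c [0.4849
[... 233 characters left out ...]
slope -0.03515564822260379 x at -.06 0.42634183703057077 x-res range [-0.0072  0.0063] y -0.14867401674055308 -6.083238237125643e-05
wall 0.52 384 slope -0.028333373219502786 x at -.06 0.5768021798013933 x-res range [-0.01    0.0203] y -0.14994551033074727 -0.000108690041945525
wall 0.57 345 slope -0.012069135664248637 x at -.06 0.5807105066561247 x-res range [-0.01    0.0258] y -0.14994551033074727 -0.000108690041945525
rail 228 c [ 0.5472 -0.3177] size [0.1293 0.0229] ang 13.28 med [ 0.5567 -0.3096]
clip 196 c [ 0.5627 -0.3157] size [0.0327 0.0391] ang 14.85 med [ 0.5656 -0.3215]
foot 414 c [ 0.5376 -0.3205] size [0.1623 0.0766] ang 18.2 med [ 0.549  -0.3059]
  return _methods._mean(a, axis=axis, dtype=dtype,
  ret = um.true_divide(
  ret = ret.dtype.type(ret / rcount)
```

```bash
cat > g.py <<'E'
from h import *
import sys
# usage: g.py x y z yawdeg(tool x axis, world)
def goal(x,y,z,yaw):
    T,s=tcp(); d=T[:3,:3].T@(np.array([x,y,z])-T[:3,3])
    cur=np.degrees(np.arctan2(T[1,0],T[0,0])); r=-((yaw-cur+90)%180-90)
    print('t',round(s['time_s'],2),'pos',np.round(T[:3,3],4),'yaw',round(cur,2),'tilt',np.round(T[2,:2],4),'F',np.round(s['contact_force'],1),'w',round(s['gripper_width'],3),'j6',round(s['joint_pos'][5],2))
    print('shift x y z',np.round(d,4),'roll',round(r,2))
if __name__=='__main__': goal(*map(float,sys.argv[1:]))
E
python3 g.py .476 .2806 .16 93.8
```

```text
t 1.6 pos [0.1472 0.6074 0.2313] yaw 76.38 tilt [-0.  0.] F [ 0.1  0.3 -0.8] w 1.003 j6 -0.1
shift x y z [-0.2402  0.3965  0.0713] roll -17.42
```

Request:
carry_out:
  steps:
    - {"x": -0.03, "y": 0.05, "z": 0.009, "roll": -4, "jaw": 0}
    - {"x": -0.06, "y": 0.1, "z": 0.018, "roll": -9, "jaw": 0}
    - {"x": -0.09, "y": 0.15, "z": 0.027, "roll": -14, "jaw": 0.3}
    - {"x": -0.12, "y": 0.2, "z": 0.036, "roll": -17.4, "jaw": 0.5}
    - {"x": -0.15, "y": 0.25, "z": 0.045, "roll": -17.4, "jaw": 0.5}

```text
time_s: 2.22
eef_pos: [0.3561, 0.4014, 0.1862]
eef_rot: [3.141, -0.0, 1.638]
contact_force: [-0.7, 0.9, -0.0]
gripper_width: 0.502
```

```bash
python3 g.py .476 .2806 .16 93.8
```

```text
t 2.23 pos [0.3561 0.4014 0.1862] yaw 93.84 tilt [0.0004 0.0005] F [-0.7  0.9 -0. ] w 0.502 j6 -0.9
shift x y z [-0.1286  0.1115  0.0262] roll 0.04
```

Request:
carry_out:
  steps:
    - {"x": -0.042, "y": 0.037, "z": 0.008}
    - {"x": -0.086, "y": 0.074, "z": 0.017}
    - {"x": -0.1286, "y": 0.1115, "z": 0.026}
    - {"x": -0.1286, "y": 0.1115, "z": 0.026}

```text
$.steps[0]: bad value
```

```bash
python3 - <<'E'
from h import *
p=shot('wrist'); cv2.imwrite('pics/w1.png',p['image'])
for n in ['tray_handle','cast_upper_mid','cast_lower_mid']:
    for r in robot.landmark_of(n,p)[:2]: print(n,r['conf'],np.round(r['location']),at_z(p,r['location'],.03))
P=cloud(p); z=P[...,2]; ok=p['range_z']>0
m=ok&(z>.022)&(z<.04)&(P[...,1]>.25)&(P[...,1]<.31)&(abs(P[...,0]-.476)<.025)
q=P[m]
if len(q)>10: f=np.polyfit(q[:,0],q[:,1],1); print(len(q),'bar y at .476',np.polyval(f,.476),'slope deg',np.degrees(np.arctan(f[0])),np.percentile(q[:,2],[5,50,95]))
m=ok&(z>.022)&(z<.04)&(P[...,1]>.265)&(P[...,1]<.31)&(P[...,0]>.40)&(P[...,0]<.55); print(P[m][:,0].min(),P[m][:,0].max())
E
python3 g.py .476 .2806 .16 93.8
```

```text
tray_handle 0.58 [140. 313.] [0.47366606 0.27605522 0.03      ]
cast_lower_mid 0.72 [173. 184.] [0.34870174 0.31004973 0.03      ]
cast_lower_mid 0.37 [145. 315.] [0.47488213 0.28086345 0.03      ]
456 bar y at .476 0.27933475430322974 slope deg 3.5974272258559488 [0.0294429  0.03345381 0.03512915]
0.43269458811048955 0.49350241603195477
t 2.42 pos [0.3555 0.4021 0.1863] yaw 93.64 tilt [ 0.0001 -0.0002] F [0.3 0.1 0.6] w 0.501 j6 -0.9
shift x y z [-0.1289  0.1125  0.0262] roll -0.16
```

View pics/w1.png

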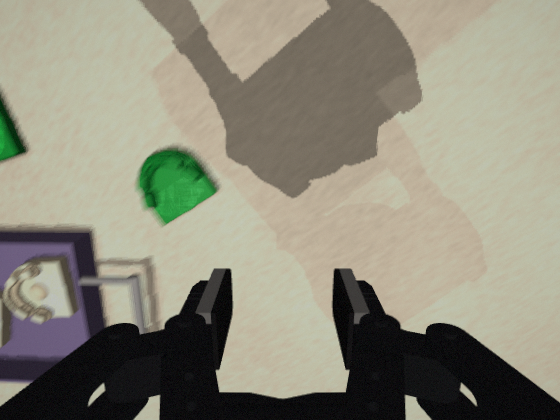

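The wrist view shows the handle bar around (140,310), left of the fingers, next to a green decoy cast at (175,185). The depth data puts the bar at y≈0.280 with a yaw of 3.7°. The move was refused because rows left out values, so I'll give every field in each row.

Request:
carry_out:
  steps:
    - {"x": -0.042, "y": 0.037, "z": 0.008, "roll": 0, "jaw": 0.5}
    - {"x": -0.086, "y": 0.074, "z": 0.017, "roll": 0, "jaw": 0.5}
    - {"x": -0.129, "y": 0.1122, "z": 0.03, "roll": 0, "jaw": 0.5}
    - {"x": -0.129, "y": 0.1122, "z": 0.06, "roll": 0, "jaw": 0.5}
    - {"x": -0.129, "y": 0.1122, "z": 0.09, "roll": 0, "jaw": 0.5}

```text
time_s: 3.05
eef_pos: [0.4755, 0.2822, 0.0958]
eef_rot: [3.141, -0.001, 1.637]
contact_force: [-0.1, 0.4, 0.6]
gripper_width: 0.498
```

```bash
python3 - <<'E'
from h import *
p=shot('wrist'); cv2.imwrite('pics/w2.png',p['image'])
P=cloud(p); z=P[...,2]; ok=p['range_z']>0
m=ok&(z>.026)&(z<.04)&(P[...,1]>.26)&(P[...,1]<.30)&(abs(P[...,0]-.476)<.03)
q=P[m]; print(len(q))
if len(q)>10: f=np.polyfit(q[:,0],q[:,1],1); print('bar y at .476',np.polyval(f,.476),'slope deg',np.degrees(np.arctan(f[0])),q[:,1].min(),q[:,1].max())
for n in ['tray_handle']:
    for r in robot.landmark_of(n,p)[:2]: print(n,r['conf'],np.round(r['location']),at_z(p,r['location'],.03))
E
python3 g.py .476 .280 .011 93.8
```

```text
1572
bar y at .476 0.2781221527824473 slope deg 3.934076547652259 0.2714700704948554 0.28472161670306784
tray_handle 0.75 [274. 234.] [0.47476376 0.27650221 0.03      ]
t 3.15 pos [0.4735 0.2818 0.0941] yaw 93.83 tilt [-0.0013 -0.004 ] F [ 0.4 -0.2  0.9] w 0.497 j6 -1.21
shift x y z [-0.0018  0.0028  0.0831] roll 0.03
```

Request:
carry_out:
  steps:
    - {"x": -0.003, "y": 0.001, "z": 0.03, "roll": 0, "jaw": 0.5}
    - {"x": -0.003, "y": 0.001, "z": 0.06, "roll": 0, "jaw": 0.5}
    - {"x": -0.003, "y": 0.001, "z": 0.083, "roll": 0, "jaw": 0.5}
    - {"x": -0.003, "y": 0.001, "z": 0.083, "roll": 0, "jaw": 1}
    - {"x": -0.003, "y": 0.001, "z": 0.083, "roll": 0, "jaw": 1}
  squeeze: 25

```text
time_s: 3.78
eef_pos: [0.477, 0.2793, 0.0147]
eef_rot: [3.14, -0.001, 1.637]
contact_force: [-1.2, 1.9, -1.5]
gripper_width: 0.106
```

Request:
carry_out:
  steps:
    - {"x": 0, "y": 0, "z": 0, "roll": 0, "jaw": 1}
    - {"x": 0, "y": 0, "z": 0, "roll": 0, "jaw": 1}

```text
time_s: 4.03
eef_pos: [0.4771, 0.2792, 0.0145]
eef_rot: [3.14, -0.001, 1.637]
contact_force: [-2.7, 5.4, 9.5]
gripper_width: 0.103
```

```bash
python3 g.py .4969 .062 .011 92.1
```

```text
t 4.03 pos [0.4771 0.2792 0.0145] yaw 93.77 tilt [0.0011 0.0019] F [-2.7  5.4  9.5] w 0.103 j6 -1.22
shift x y z [-0.218   0.0054  0.0033] roll 1.67
```

Request:
carry_out:
  steps:
    - {"x": -0.004, "y": 0.001, "z": 0, "roll": 0.2, "jaw": 1}
    - {"x": -0.012, "y": 0.003, "z": 0, "roll": 0.6, "jaw": 1}
    - {"x": -0.022, "y": 0.005, "z": 0, "roll": 1.1, "jaw": 1}
    - {"x": -0.032, "y": 0.0075, "z": 0, "roll": 1.6, "jaw": 1}
    - {"x": -0.04, "y": 0.0092, "z": 0, "roll": 1.7, "jaw": 1}

```text
time_s: 4.65
eef_pos: [0.4894, 0.2398, 0.0146]
eef_rot: [3.139, -0.002, 1.606]
contact_force: [-2.1, 8.2, 8.2]
gripper_width: 0.104
```

```bash
cat > tr.py <<'E'
from h import *
np.set_printoptions(precision=4,suppress=True)
p=shot('scene'); P=cloud(p); ok=p['range_z']>0; x,y,z=P[...,0],P[...,1],P[...,2]
H,S,V=cv2.split(cv2.cvtColor(p['image'],cv2.COLOR_BGR2HSV))
t=(ok&(H>115)&(H<160)&(S>50)&(x>.38)&(x<.585)&(z<.05)&(y>-.2)).astype(np.uint8)
t=cv2.morphologyEx(t,cv2.MORPH_OPEN,np.ones((3,3)))
n,l,st,_=cv2.connectedComponentsWithStats(t); k=1+st[1:,4].argmax()
q=P[l==k][:,:2].astype(np.float32); c,s,a=cv2.minAreaRect(q); print('tray',np.array(c),np.array(s),a, 'zmax',P[l==k][:,2].max())
cv2.imwrite('pics/tr.png',p['image'])
E
python3 tr.py; python3 g.py .4957 .0607 .0135 92.1
```

```text
tray [0.5177 0.1078] [0.103  0.1705] 2.5814943313598633 zmax 0.037823203870620103
t 4.7 pos [0.4896 0.239  0.0145] yaw 92.03 tilt [0.0012 0.0024] F [0.4 2.7 7.3] w 0.104 j6 -1.26
shift x y z [-0.1784 -0.0002  0.0008] roll -0.07
```

Request:
carry_out:
  steps:
    - {"x": -0.007, "y": 0, "z": 0, "roll": 0, "jaw": 1}
    - {"x": -0.016, "y": 0, "z": 0, "roll": 0, "jaw": 1}
    - {"x": -0.025, "y": 0, "z": 0, "roll": 0, "jaw": 1}
    - {"x": -0.034, "y": 0, "z": 0, "roll": 0, "jaw": 1}
    - {"x": -0.042, "y": 0, "z": 0, "roll": 0, "jaw": 1}

```text
time_s: 5.32
eef_pos: [0.4911, 0.1978, 0.0145]
eef_rot: [3.139, -0.001, 1.607]
contact_force: [-0.0, 8.4, 8.4]
gripper_width: 0.105
```

Request:
carry_out:
  steps:
    - {"x": -0.008, "y": 0, "z": 0, "roll": 0, "jaw": 1}
    - {"x": -0.016, "y": 0, "z": 0, "roll": 0, "jaw": 1}
    - {"x": -0.024, "y": 0, "z": 0, "roll": 0, "jaw": 1}
    - {"x": -0.032, "y": 0, "z": 0, "roll": 0, "jaw": 1}
    - {"x": -0.038, "y": 0, "z": 0, "roll": 0, "jaw": 1}

```text
time_s: 5.95
eef_pos: [0.4924, 0.1597, 0.0145]
eef_rot: [3.139, -0.001, 1.607]
contact_force: [0.2, 8.6, 9.3]
gripper_width: 0.103
```

```bash
python3 tr.py; python3 g.py .4957 .0607 .0135 92.1
```

```text
tray [0.5231 0.0507] [0.098  0.1271] 2.7012646198272705 zmax 0.03607751744193488
t 6.0 pos [0.4924 0.1592 0.0145] yaw 92.05 tilt [0.0009 0.0028] F [0.4 4.7 9.1] w 0.105 j6 -1.41
shift x y z [-0.0985 -0.0002  0.0009] roll -0.05
```

View pics/tr.png

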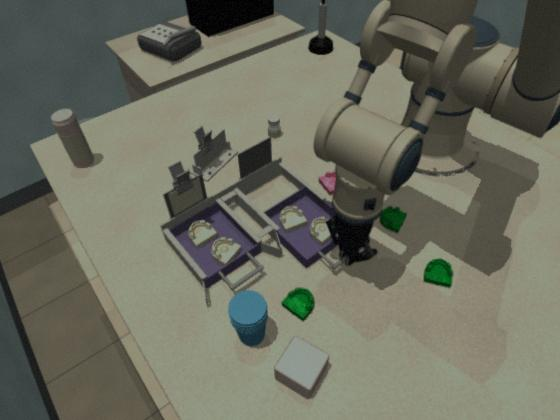

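The scene view shows the tray at about (310,225) entering the mouth cleanly with both casts upright. The force is low at about 9 N, so I'll keep pushing.

Request:
carry_out:
  steps:
    - {"x": -0.007, "y": 0, "z": 0, "roll": 0, "jaw": 1}
    - {"x": -0.016, "y": 0, "z": 0, "roll": 0, "jaw": 1}
    - {"x": -0.025, "y": 0, "z": 0, "roll": 0, "jaw": 1}
    - {"x": -0.034, "y": 0, "z": 0, "roll": 0, "jaw": 1}
    - {"x": -0.042, "y": 0, "z": 0, "roll": 0, "jaw": 1}

```text
time_s: 6.62
eef_pos: [0.4939, 0.1177, 0.0145]
eef_rot: [3.139, -0.001, 1.607]
contact_force: [-1.2, 9.4, 10.5]
gripper_width: 0.107
```

Request:
carry_out:
  steps:
    - {"x": -0.008, "y": 0, "z": 0, "roll": 0, "jaw": 1}
    - {"x": -0.016, "y": 0, "z": 0, "roll": 0, "jaw": 1}
    - {"x": -0.024, "y": 0, "z": 0, "roll": 0, "jaw": 1}
    - {"x": -0.032, "y": 0, "z": 0, "roll": 0, "jaw": 1}
    - {"x": -0.038, "y": 0, "z": 0, "roll": 0, "jaw": 1}

```text
time_s: 7.25
eef_pos: [0.4951, 0.0796, 0.0145]
eef_rot: [3.139, -0.001, 1.607]
contact_force: [0.5, 11.3, 10.5]
gripper_width: 0.103
```

Request:
carry_out:
  steps:
    - {"x": -0.005, "y": 0, "z": 0, "roll": 0, "jaw": 1}
    - {"x": -0.009, "y": 0, "z": 0, "roll": 0, "jaw": 1}
    - {"x": -0.012, "y": 0, "z": 0, "roll": 0, "jaw": 1}
    - {"x": -0.014, "y": 0, "z": 0, "roll": 0, "jaw": 1}

```text
time_s: 7.75
eef_pos: [0.4956, 0.0658, 0.0145]
eef_rot: [3.139, -0.001, 1.607]
contact_force: [-0.6, 10.6, 11.8]
gripper_width: 0.105
```

```bash
python3 g.py .4957 .0607 .0135 92.1
```

```text
t 7.75 pos [0.4956 0.0658 0.0145] yaw 92.06 tilt [0.0006 0.0024] F [-0.6 10.6 11.8] w 0.105 j6 -1.6
shift x y z [-0.0051 -0.0001  0.001 ] roll -0.04
```

Request:
carry_out:
  steps:
    - {"x": -0.002, "y": 0, "z": 0, "roll": 0, "jaw": 1}
    - {"x": -0.004, "y": 0, "z": 0, "roll": 0, "jaw": 1}
    - {"x": -0.005, "y": 0, "z": 0, "roll": 0, "jaw": 1}
    - {"x": -0.006, "y": 0, "z": 0, "roll": 0, "jaw": 1}

```text
time_s: 8.25
eef_pos: [0.4958, 0.0599, 0.0145]
eef_rot: [3.139, -0.001, 1.607]
contact_force: [0.2, 9.9, 11.0]
gripper_width: 0.106
```

```bash
python3 g.py .4957 .0607 .0135 92.1
```

```text
t 8.25 pos [0.4958 0.0599 0.0145] yaw 92.07 tilt [0.0006 0.0024] F [ 0.2  9.9 11. ] w 0.106 j6 -1.61
shift x y z [ 0.0008 -0.      0.001 ] roll -0.03
```

Request:
carry_out:
  steps:
    - {"x": -0.0015, "y": 0, "z": 0, "roll": 0, "jaw": 1}
    - {"x": -0.003, "y": 0, "z": 0, "roll": 0, "jaw": 1}
    - {"x": -0.004, "y": 0, "z": 0, "roll": 0, "jaw": 1}

```text
time_s: 8.62
eef_pos: [0.4955, 0.058, 0.0145]
eef_rot: [3.139, -0.003, 1.606]
contact_force: [-0.8, 54.5, 13.4]
gripper_width: 0.104
```

```bash
python3 g.py .4957 .0607 .0135 92.1
```

```text
t 8.62 pos [0.4955 0.058  0.0145] yaw 92.0 tilt [0.0033 0.0021] F [-0.8 54.5 13.4] w 0.104 j6 -1.62
shift x y z [0.0027 0.0003 0.001 ] roll -0.1
```

The push stopped hard at y=0.058 with 54 N, within 3 mm of the predicted home. I'll relax the push, release and lift.

Request:
carry_out:
  steps:
    - {"x": 0.0015, "y": 0, "z": 0, "roll": 0, "jaw": 1}
    - {"x": 0.002, "y": 0, "z": 0, "roll": 0, "jaw": 0.6}
    - {"x": 0.002, "y": 0, "z": 0, "roll": 0, "jaw": 0.5}
    - {"x": 0.002, "y": 0, "z": -0.04, "roll": 0, "jaw": 0.5}
    - {"x": 0.002, "y": 0, "z": -0.09, "roll": 0, "jaw": 0.5}

```text
time_s: 9.25
eef_pos: [0.4942, 0.057, 0.1038]
eef_rot: [-3.139, 0.0, 1.607]
contact_force: [1.3, -0.6, -0.8]
gripper_width: 0.5
```

Request:
carry_out:
  steps:
    - {"x": 0, "y": 0, "z": -0.06, "roll": 0, "jaw": 0.4}
    - {"x": 0, "y": 0, "z": -0.12, "roll": 0, "jaw": 0.3}
    - {"x": 0, "y": 0, "z": -0.16, "roll": 0, "jaw": 0.3}

```text
time_s: 9.62
eef_pos: [0.4952, 0.057, 0.2663]
eef_rot: [3.139, 0.0, 1.607]
contact_force: [-0.1, -0.2, -0.9]
gripper_width: 0.698
```

```bash
python3 g.py .56 -.316 .22 105; python3 b.py 2>/dev/null | grep -v wall; python3 - <<'E'
from h import *
p=shot('top'); cv2.imwrite('pics/t2.png',cv2.resize(p['image'][80:330,120:480],None,fx=2,fy=2))
p=shot('wrist'); P=cloud(p);z=P[...,2]; y=P[...,1]; m=(p['range_z']>0)&(z>.026)&(z<.04)&(y>.045)&(y<.075)&(abs(P[...,0]-.4955)<.03); print('bar',m.sum(),np.median(y[m]))
E
```

```text
t 9.62 pos [0.4952 0.057  0.2663] yaw 92.05 tilt [-0.0003  0.0028] F [-0.1 -0.2 -0.9] w 0.698 j6 -1.61
shift x y z [-0.375   0.0513  0.0466] roll -12.95
top table z -0.0013802233863173807
tray rim 0 c [0. 0.] size [0. 0.] ang 0.0 med [nan nan]
tray 0 c [0. 0.] size [0. 0.] ang 0.0 med [nan nan]
handle 0 c [0. 0.] size [0. 0.] ang 0.0 med [nan nan]
card 168 c [ 0.5042 -0.1661] size [0.098  0.0039] ang 1.84 med [ 0.5033 -0.1652]
rail 204 c [ 0.5478 -0.3193] size [0.1288 0.0175] ang 19.04 med [ 0.545  -0.3156]
clip 195 c [ 0.5625 -0.3156] size [0.0352 0.0372] ang 19.0 med [ 0.5649 -0.3249]
foot 1050 c [ 0.5413 -0.3254] size [0.1487 0.1752] ang 89.81 med [ 0.5407 -0.3099]
scene table z nan
tray rim 0 c [0. 0.] size [0. 0.] ang 0.0 med [nan nan]
tray 0 c [0. 0.] size [0. 0.] ang 0.0 med [nan nan]
handle 0 c [0. 0.] size [0. 0.] ang 0.0 med [nan nan]
card 564 c [ 0.5028 -0.1641] size [0.1012 0.008 ] ang 2.04 med [ 0.5048 -0.1638]
rail 227 c [ 0.5474 -0.3171] size [0.1341 0.0207] ang 15.81 med [ 0.5573 -0.3098]
clip 197 c [ 0.5631 -0.3147] size [0.0308 0.0379] ang 20.76 med [ 0.5656 -0.3223]
foot 424 c [ 0.5474 -0.3166] size [0.1408 0.075 ] ang 16.63 med [ 0.547  -0.3062]
bar 525 0.05798272602638391
```

View pics/t2.png

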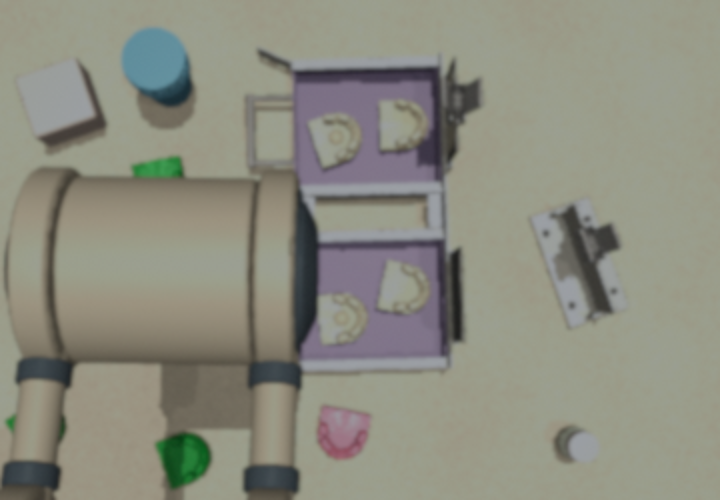

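The top view shows the tray in the bay (crop 375,300) with both casts standing, and the clip at crop (600,237). Next I'll go over to the clip.

Request:
carry_out:
  steps:
    - {"x": -0.05, "y": 0.007, "z": 0, "roll": 0, "jaw": 0.3}
    - {"x": -0.1, "y": 0.014, "z": 0, "roll": -3, "jaw": 0.3}
    - {"x": -0.15, "y": 0.021, "z": 0, "roll": -6, "jaw": 0.3}
    - {"x": -0.2, "y": 0.028, "z": 0, "roll": -10, "jaw": 0.3}
    - {"x": -0.25, "y": 0.035, "z": 0, "roll": -15, "jaw": 0.3}

```text
time_s: 10.45
eef_pos: [0.5383, -0.1928, 0.2615]
eef_rot: [-3.139, -0.002, 1.871]
contact_force: [-0.4, 0.8, 1.4]
gripper_width: 0.702
```

```bash
python3 g.py .5625 -.300 .21 107.5
```

```text
t 10.45 pos [ 0.5383 -0.1928  0.2615] yaw 107.2 tilt [ 0.0019 -0.0021] F [-0.4  0.8  1.4] w 0.702 j6 -2.32
shift x y z [-0.1096 -0.0084  0.0513] roll -0.3
```

Request:
carry_out:
  steps:
    - {"x": -0.04, "y": -0.003, "z": 0.02, "roll": -0.3, "jaw": 0.3}
    - {"x": -0.08, "y": -0.006, "z": 0.04, "roll": -0.3, "jaw": 0.3}
    - {"x": -0.11, "y": -0.0084, "z": 0.051, "roll": -0.3, "jaw": 0.3}
    - {"x": -0.11, "y": -0.0084, "z": 0.051, "roll": -0.3, "jaw": 0.3}

```text
time_s: 10.95
eef_pos: [0.5627, -0.3003, 0.2103]
eef_rot: [-3.14, -0.002, 1.872]
contact_force: [-0.1, 0.7, 0.2]
gripper_width: 0.698
```

```bash
cat > cl.py <<'E'
from h import *
import sys
np.set_printoptions(precision=4,suppress=True)
p=shot('wrist'); cv2.imwrite('pics/'+sys.argv[1],p['image'])
for n,z in [('clip_hinge',.08),('clip_handles',.105),('clip_tips',.05)]:
    for r in robot.landmark_of(n,p)[:2]: print(n,round(r['conf'],2),np.round(r['location']),at_z(p,r['location'],z))
P=cloud(p); x,y,z=P[...,0],P[...,1],P[...,2]; ok=(p['range_z']>0)&(x>.5)&(x<.62)&(y<-.26)&(y>-.37)
def rect(m,n):
    q=P[m][:,:2].astype(np.float32); c,s,a=cv2.minAreaRect(q); print(n,m.sum(),np.array(c),np.array(s),round(a,1),'z',np.percentile(P[m][:,2],[2,98]))
op=lambda m:cv2.morphologyEx(m.astype(np.uint8),cv2.MORPH_OPEN,np.ones((3,3)))>0
rect(op(ok&(z>.09)&(z<.135)),'clip hi'); rect(op(ok&(z>.113)&(z<.135)),'plate tops')
m=op(ok&(z>.066)&(z<.079)); q=P[m]; f=np.polyfit(q[:,0],q[:,1],1); print('rail deg',np.degrees(np.arctan(f[0])),'y at .5625',np.polyval(f,.5625),'x',q[:,0].min(),q[:,0].max())
E
python3 cl.py w3.png;python3 g.py .5625 -.316 .089 107.5
```

```text
clip_hinge 0.82 [260. 199.] [ 0.5611 -0.3189  0.08  ]
clip_handles 0.91 [256. 212.] [ 0.5641 -0.3194  0.105 ]
clip_tips 0.94 [264. 192.] [ 0.5619 -0.3172  0.05  ]
clip hi 1639 [ 0.5617 -0.3176] [0.0305 0.0374] 19.7 z [0.0913 0.1219]
plate tops 786 [ 0.5617 -0.3175] [0.0304 0.0374] 19.7 z [0.1136 0.1222]
rail deg 19.775722468433493 y at .5625 -0.3168906349480966 x 0.500036566124105 0.6081243490062578
t 11.15 pos [ 0.5632 -0.298   0.2126] yaw 107.42 tilt [0.     0.0002] F [0.9 0.8 0.8] w 0.698 j6 -2.46
shift x y z [-0.017  -0.0061  0.1236] roll -0.08
```

View pics/w3.png

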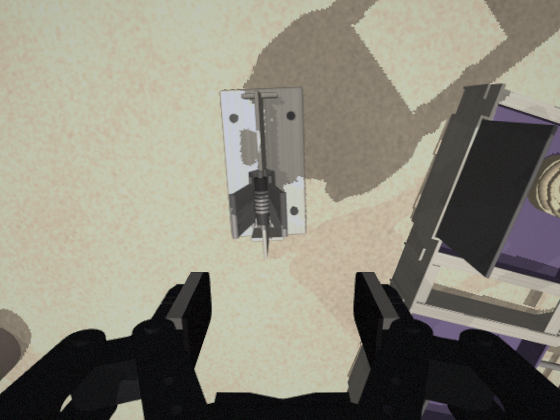

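The wrist view shows the clip at (260,205), clear on all sides. The depth data gives its centre as (0.5617,-0.3176) with a yaw of 19.7°.

```bash
python3 g.py .5617 -.3175 .088 109.7
```

```text
t 11.15 pos [ 0.5632 -0.298   0.2126] yaw 107.42 tilt [0.     0.0002] F [0.9 0.8 0.8] w 0.698 j6 -2.46
shift x y z [-0.0181 -0.0073  0.1246] roll -2.28
```

Request:
carry_out:
  steps:
    - {"x": -0.009, "y": -0.003, "z": 0.03, "roll": -1.2, "jaw": 0.3}
    - {"x": -0.017, "y": -0.0065, "z": 0.055, "roll": -2.2, "jaw": 0.3}
    - {"x": -0.017, "y": -0.0065, "z": 0.075, "roll": -2.2, "jaw": 0.3}
    - {"x": -0.017, "y": -0.0065, "z": 0.075, "roll": -2.2, "jaw": 0.3}

```text
time_s: 11.65
eef_pos: [0.5616, -0.3159, 0.1366]
eef_rot: [-3.14, -0.002, 1.913]
contact_force: [0.7, -0.8, 0.8]
gripper_width: 0.697
```

```bash
cat > av.py <<'E'
from h import *
# plate-top centre in TOOL frame, averaged over shots (pose noise does not matter in x,y)
L=[]
for i in range(3):
    T,s=tcp(); p=robot.read_camera('wrist'); p['wc']=p['tool_from_camera']; P=cloud(p)
    T2=T[:3,3]; zw=T2[2]-P[...,2]
    m=(p['range_z']>0)&(zw>.108)&(zw<.13)&(abs(P[...,0])<.025)&(abs(P[...,1])<.04)
    m=cv2.morphologyEx(m.astype(np.uint8),cv2.MORPH_OPEN,np.ones((3,3)))>0
    q=P[m][:,:2].astype(np.float32); c,sz,a=cv2.minAreaRect(q); print(np.round(c,4),np.round(sz,4),round(a,1),'toolz',round(float(P[m][:,2].min()),4),'pos',np.round(T2,4))
E
python3 av.py
```

```text
[-0.0016 -0.0004] [0.0373 0.0308] 0.1 toolz 0.0138 pos [ 0.5616 -0.3159  0.1366]
[-0.001  -0.0006] [0.0374 0.0309] 0.1 toolz 0.0149 pos [ 0.5621 -0.3163  0.1377]
[-0.0005 -0.0009] [0.0373 0.031 ] 0.1 toolz 0.015 pos [ 0.5625 -0.3167  0.1383]
```

Centred to within 1 mm. I'll go down, close and lift.

Request:
carry_out:
  steps:
    - {"x": -0.001, "y": -0.001, "z": 0.02, "roll": 0, "jaw": 0.3}
    - {"x": -0.001, "y": -0.001, "z": 0.046, "roll": 0, "jaw": 0.3}
    - {"x": -0.001, "y": -0.001, "z": 0.046, "roll": 0, "jaw": 0.6}
    - {"x": -0.001, "y": -0.001, "z": 0.046, "roll": 0, "jaw": 1}
    - {"x": -0.001, "y": -0.001, "z": 0.046, "roll": 0, "jaw": 1}
  squeeze: 30

```text
time_s: 12.42
eef_pos: [0.5624, -0.3185, 0.0939]
eef_rot: [3.14, 0.002, 1.912]
contact_force: [-5.0, 8.8, 17.9]
gripper_width: 0.157
```

Request:
carry_out:
  steps:
    - {"x": 0, "y": 0, "z": 0, "roll": 0, "jaw": 1}
    - {"x": 0, "y": 0, "z": 0, "roll": 0, "jaw": 1}
    - {"x": 0, "y": 0, "z": 0, "roll": 0, "jaw": 1}

```text
time_s: 12.8
eef_pos: [0.5623, -0.3182, 0.0939]
eef_rot: [3.14, 0.001, 1.913]
contact_force: [-4.1, 6.4, 13.3]
gripper_width: 0.157
```

Request:
carry_out:
  steps:
    - {"x": 0, "y": 0, "z": -0.01, "roll": 0, "jaw": 1}
    - {"x": 0, "y": 0, "z": -0.03, "roll": 0, "jaw": 1}
    - {"x": 0, "y": 0, "z": -0.055, "roll": 0, "jaw": 1}
    - {"x": 0, "y": 0, "z": -0.085, "roll": 0, "jaw": 1}
    - {"x": 0, "y": 0, "z": -0.115, "roll": 0, "jaw": 1}

```text
time_s: 13.42
eef_pos: [0.5617, -0.3186, 0.2089]
eef_rot: [3.141, 0.002, 1.912]
contact_force: [0.1, -1.2, -1.0]
gripper_width: 0.159
```

Request:
carry_out:
  steps:
    - {"x": 0, "y": 0, "z": -0.02, "roll": 0, "jaw": 1}
    - {"x": 0, "y": 0, "z": -0.03, "roll": 0, "jaw": 1}
    - {"x": 0, "y": 0, "z": -0.03, "roll": 0, "jaw": 1}

```text
time_s: 13.8
eef_pos: [0.5617, -0.3185, 0.2372]
eef_rot: [3.141, 0.001, 1.912]
contact_force: [0.4, -0.5, -1.7]
gripper_width: 0.157
```

```bash
python3 - <<'E'
from h import *
np.set_printoptions(precision=4,suppress=True)
T,s=tcp(); print(T[:3,3],s['gripper_width'],s['contact_force'])
p=shot('wrist'); q=shot('scene')
for c in (p,q):
    for n in ['clip_hinge','clip_handles','clip_tips']:
        for r in robot.landmark_of(n,c)[:2]: print(n,round(r['conf'],2),np.round(r['location']))
u=proj(q,T[:3,3]).astype(int); print(u)
a=cv2.resize(p['image'][150:420],(400,193)); b=q['image'][max(u[1]-60,0):u[1]+90,max(u[0]-75,0):u[0]+75]; b=cv2.resize(b,None,fx=2.6,fy=2.6)
h=max(a.shape[0],b.shape[0]); I=np.zeros((h,a.shape[1]+b.shape[1],3),np.uint8); I[:a.shape[0],:400]=a; I[:b.shape[0],400:]=b
cv2.imwrite('pics/c1.png',I)
E
python3 g.py .503 -.166 .25 92.1
```

```text
[ 0.5617 -0.3185  0.2372] 0.1569308228014286 [ 0.3695 -0.4644 -1.6672]
clip_hinge 0.66 [281. 271.]
clip_handles 0.94 [279. 304.]
clip_hinge 0.75 [196.  96.]
clip_handles 0.88 [194.  87.]
clip_tips 0.61 [196. 108.]
[194  91]
t 14.2 pos [ 0.5613 -0.3183  0.2358] yaw 109.57 tilt [ 0.0006 -0.0005] F [-0.  -0.3 -0.7] w 0.158 j6 -2.52
shift x y z [ 0.163  -0.004  -0.0141] roll 17.47
```

View pics/c1.png

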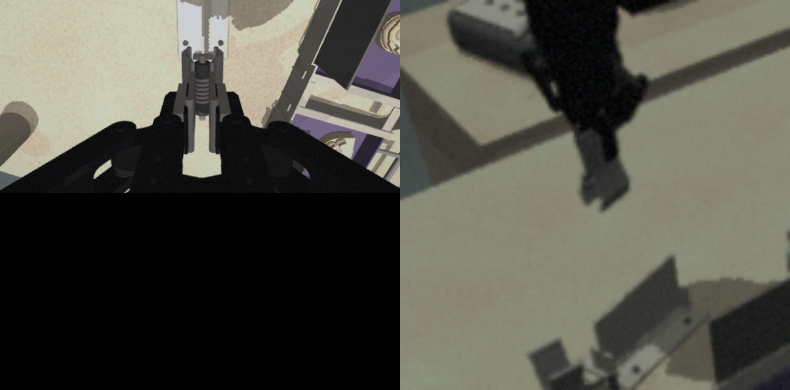

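The clip is held upright with its jaws gaping (right crop, around (605,175)). I'll take it over the card and measure the clip and card together in the wrist frame.

Request:
carry_out:
  steps:
    - {"x": 0.03, "y": -0.001, "z": 0, "roll": 3, "jaw": 1}
    - {"x": 0.065, "y": -0.002, "z": 0, "roll": 7, "jaw": 1}
    - {"x": 0.1, "y": -0.003, "z": 0, "roll": 12, "jaw": 1}
    - {"x": 0.135, "y": -0.004, "z": 0, "roll": 16, "jaw": 1}
    - {"x": 0.163, "y": -0.004, "z": 0, "roll": 17.5, "jaw": 1}

```text
time_s: 14.82
eef_pos: [0.5024, -0.1649, 0.2362]
eef_rot: [-3.141, -0.0, 1.606]
contact_force: [1.1, 0.3, 0.1]
gripper_width: 0.156
```

Request:
carry_out:
  steps:
    - {"x": 0, "y": 0, "z": 0, "roll": 0, "jaw": 1}
    - {"x": 0, "y": 0, "z": 0, "roll": 0, "jaw": 1}

```text
time_s: 15.08
eef_pos: [0.5034, -0.1666, 0.2364]
eef_rot: [3.141, 0.0, 1.608]
contact_force: [-0.2, 0.1, -0.4]
gripper_width: 0.158
```

```bash
cat > cd.py <<'E'
from h import *
import sys
np.set_printoptions(precision=4,suppress=True)
T,s=tcp(); p=robot.read_camera('wrist'); p['wc']=p['tool_from_camera']; P=cloud(p)
print('tcp',T[:3,3],'yaw',np.degrees(np.arctan2(T[1,0],T[0,0])),'w',s['gripper_width'],'F',s['contact_force'],'t',s['time_s'])
cv2.imwrite('pics/'+sys.argv[1],p['image'])
x,y,z=P[...,0],P[...,1],P[...,2]; ok=p['range_z']>0
H=T[2,3]
c=ok&(H-z>.11)&(H-z<.146)&(abs(x)<.03)&(abs(y)<.07)&(z>.05)
q=P[c]; print('card n',len(q),'x',np.percentile(q[:,0],[2,50,98]),'y',np.percentile(q[:,1],[.5,99.5]),'zmin',np.percentile(q[:,2],1))
f=np.polyfit(q[:,1],q[:,0],1); print('card: x=%.4f at y0, slope deg %.2f'%(f[1],np.degrees(np.arctan(f[0]))))
t=q[q[:,2]<np.percentile(q[:,2],1)+.008]; g=np.polyfit(t[:,1],t[:,0],1); print('top edge n',len(t),'x',np.percentile(t[:,0],[2,50,98]),'y',np.percentile(t[:,1],[1,99]),g[1],np.degrees(np.arctan(g[0])))
k=ok&(abs(x)<.02)&(abs(y)<.03)&(z>-.03)&(z<.045)
b=P[k]; print('clip n',len(b)); 
for lo in np.arange(-.03,.045,.005):
    r=b[(b[:,2]>=lo)&(b[:,2]<lo+.005)]
    if len(r)>5: print('%.3f'%lo,len(r),'x',np.percentile(r[:,0],[2,50,98]),'y',np.percentile(r[:,1],[2,98]))
for n in ['card_edge','clip_hinge','clip_tips']:
    for r in robot.landmark_of(n,p)[:1]: print(n,round(r['conf'],2),r['location'],depth_pt(p,r['location']), at_z(p,r['location'],H-.14))
E
python3 cd.py w5.png
```

```text
tcp [ 0.5034 -0.1666  0.2364] yaw 92.10513326827497 w 0.15806199897445317 F [-0.1754  0.0832 -0.4307] t 15.075
card n 334 x [-0.0016 -0.0002  0.0005] y [-0.0511  0.0023] zmin 0.09525033999482725
card: x=-0.0005 at y0, slope deg 0.04
top edge n 322 x [-0.0015 -0.0002  0.0005] y [-0.0507  0.0021] -0.0005255020528097499 0.04054542926190614
clip n 6693
-0.030 1472 x [-0.0185 -0.0045  0.018 ] y [-0.0148  0.0145]
-0.025 495 x [-0.0194  0.0043  0.019 ] y [-0.015  -0.0068]
-0.020 521 x [-0.0194 -0.0046  0.0188] y [-0.0149  0.0108]
-0.015 472 x [-0.0194 -0.0045  0.0188] y [-0.0149  0.0095]
-0.010 408 x [-0.0189  0.0038  0.0173] y [-0.015   0.0109]
-0.005 193 x [-0.0132 -0.0044  0.0118] y [-0.0151  0.0027]
0.000 75 x [-0.0071  0.0039  0.0067] y [-0.0152 -0.0114]
0.005 933 x [-0.0072 -0.0003  0.0067] y [-0.0197  0.0167]
0.010 1031 x [-0.0085 -0.0003  0.0083] y [-0.0224  0.0217]
0.015 299 x [-0.0107  0.002   0.0106] y [-0.0227 -0.0025]
0.020 355 x [-0.0129  0.0104  0.0131] y [-0.0202 -0.0006]
0.025 194 x [-0.0143 -0.0124  0.0142] y [-0.0202  0.0013]
0.030 63 x [-0.0136 -0.0103  0.0139] y [-0.0203 -0.0168]
0.035 159 x [-0.0113  0.0079  0.0109] y [-0.0203 -0.0129]
0.040 23 x [-0.0112 -0.0081  0.0111] y [-0.0203 -0.0136]
card_edge 0.9 [281.2, 220.4] [-0.0014  0.0002  0.0975] [-0.0014 -0.0002  0.0964]
clip_hinge 0.84 [284.6, 271.1] [ 0.0004 -0.0032  0.0095] [0.001  0.0374 0.0964]
```

View pics/w5.png

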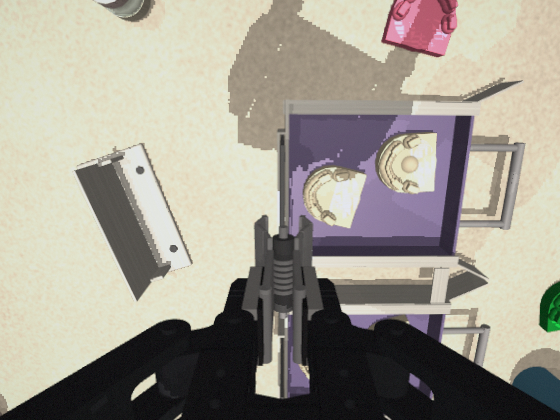

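The wrist view shows both casts standing in the homed tray. The card edge runs vertically near column 281, directly under the clip at (283,270). In the tool frame the lateral offset is under 1 mm, the skew is about 0°, and I need to go down about 70 mm. I'll do it in two stages.

Request:
carry_out:
  steps:
    - {"x": 0, "y": 0, "z": 0.012, "roll": 0, "jaw": 1}
    - {"x": 0, "y": 0, "z": 0.024, "roll": 0, "jaw": 1}
    - {"x": 0, "y": 0, "z": 0.036, "roll": 0, "jaw": 1}
    - {"x": 0, "y": 0, "z": 0.042, "roll": 0, "jaw": 1}
    - {"x": 0, "y": 0, "z": 0.042, "roll": 0, "jaw": 1}

```text
time_s: 15.9
eef_pos: [0.5029, -0.166, 0.1938]
eef_rot: [-3.141, -0.0, 1.607]
contact_force: [0.4, 0.6, 0.6]
gripper_width: 0.157
```

```bash
sed -i 's/(z>.05)/(z>.046)/' cd.py; python3 cd.py w6.png | grep -v '^-'
```

```text
tcp [ 0.5029 -0.166   0.1938] yaw 92.07510734443017 w 0.1573765857075805 F [0.4068 0.5645 0.5578] t 15.9
card n 392 x [-0.0025 -0.0014 -0.0003] y [-0.0503  0.0485] zmin 0.052649155464863005
card: x=-0.0016 at y0, slope deg -0.39
top edge n 368 x [-0.0025 -0.0014 -0.0003] y [-0.0501  0.0472] -0.0016081449910860216 -0.42257995132350495
clip n 6709
0.000 67 x [-0.0071  0.0039  0.0068] y [-0.0152 -0.0137]
0.005 940 x [-0.0072 -0.0003  0.0067] y [-0.0197  0.0167]
0.010 1025 x [-0.0085 -0.0003  0.0083] y [-0.0224  0.0219]
0.015 309 x [-0.0107  0.0001  0.0106] y [-0.0227 -0.0026]
0.020 334 x [-0.0129  0.0105  0.013 ] y [-0.0201 -0.0006]
0.025 211 x [-0.0142 -0.0113  0.0142] y [-0.02    0.0013]
0.030 65 x [-0.0139  0.0103  0.0134] y [-0.0203 -0.0167]
0.035 158 x [-0.0113 -0.      0.0114] y [-0.0203 -0.0126]
0.040 23 x [-0.0113 -0.008   0.0111] y [-0.0204 -0.0132]
card_edge 0.56 [280.0, 245.4] [-0.0016 -0.0154  0.0099] [-0.0019  0.0015  0.0538]
clip_hinge 0.9 [282.9, 270.2] [-0.0003 -0.0039  0.0088] [-0.0003  0.0169  0.0538]
```

Request:
carry_out:
  steps:
    - {"x": -0.001, "y": -0.001, "z": 0.004, "roll": 0, "jaw": 1}
    - {"x": -0.001, "y": -0.001, "z": 0.012, "roll": 0, "jaw": 1}
    - {"x": -0.001, "y": -0.001, "z": 0.02, "roll": 0, "jaw": 1}
    - {"x": -0.001, "y": -0.001, "z": 0.027, "roll": 0, "jaw": 1}
    - {"x": -0.001, "y": -0.001, "z": 0.027, "roll": 0, "jaw": 1}

```text
time_s: 16.73
eef_pos: [0.5018, -0.167, 0.1666]
eef_rot: [-3.141, -0.001, 1.607]
contact_force: [0.3, -0.4, -0.3]
gripper_width: 0.156
```

Request:
carry_out:
  steps:
    - {"x": 0, "y": 0, "z": 0, "roll": 0, "jaw": 1}
    - {"x": 0, "y": 0, "z": 0, "roll": 0, "jaw": 1}
    - {"x": 0, "y": 0, "z": 0, "roll": 0, "jaw": 1}

```text
time_s: 17.1
eef_pos: [0.5022, -0.1672, 0.1675]
eef_rot: [3.141, 0.0, 1.607]
contact_force: [-0.6, -0.3, 0.7]
gripper_width: 0.158
```

```bash
python3 - <<'E'
from h import *
np.set_printoptions(precision=4,suppress=True)
for i in range(3):
    T,s=tcp(); p=robot.read_camera('wrist'); p['wc']=p['tool_from_camera']; P=cloud(p)
    x,y,z=P[...,0],P[...,1],P[...,2]; ok=p['range_z']>0
    print(T[:3,3],s['contact_force'],s['gripper_width'],s['time_s'])
    c=ok&(z>.02)&(z<.034)&(abs(x)<.01)&(abs(y)<.06)&(abs(y)>.026); q=P[c]
    for sd in (-1,1):
        r=q[np.sign(q[:,1])==sd]
        if len(r)>5: print(sd,len(r),'x',np.percentile(r[:,0],[2,50,98]),'y',r[:,1].min(),r[:,1].max(),'z',np.percentile(r[:,2],[2,50]))
cv2.imwrite('pics/f1.png',p['image'])
q=shot('scene'); u=proj(q,[.503,-.166,.15]).astype(int); b=cv2.resize(q['image'][u[1]-60:u[1]+90,u[0]-60:u[0]+90],None,fx=3.5,fy=3.5,interpolation=cv2.INTER_CUBIC); cv2.imwrite('pics/f2.png',b)
E
python3 tr.py
```

```text
[ 0.5022 -0.1672  0.1675] [-0.5579 -0.262   0.6691] 0.15849119696920866 17.1
-1 304 x [-0.0013 -0.0001  0.0011] y -0.04961981836401474 -0.026020545901005263 z [0.0265 0.0279]
1 136 x [-0.0013 -0.0002  0.0009] y 0.032854145713176575 0.0502277172520743 z [0.0269 0.0279]
[ 0.5022 -0.1672  0.1674] [-0.4356  0.6002 -0.555 ] 0.15786782645749553 17.15
-1 305 x [-0.0013 -0.0003  0.0011] y -0.04971513744698547 -0.02602869321652089 z [0.0266 0.0279]
1 135 x [-0.0013 -0.0002  0.0009] y 0.03236741800428718 0.050048713230130784 z [0.0267 0.028 ]
[ 0.5022 -0.1671  0.1674] [-1.2375 -0.2398 -0.0604] 0.15630224233526552 17.2
-1 302 x [-0.0013 -0.0001  0.0011] y -0.04956343899364757 -0.026009074377872712 z [0.0267 0.0279]
1 137 x [-0.0013 -0.0002  0.0009] y 0.03239634006624262 0.05020921583634928 z [0.0269 0.028 ]
tray [ 0.4624 -0.0748] [0.174  0.0786] 89.55697631835938 zmax 0.03597628055946023
```

View pics/f1.png

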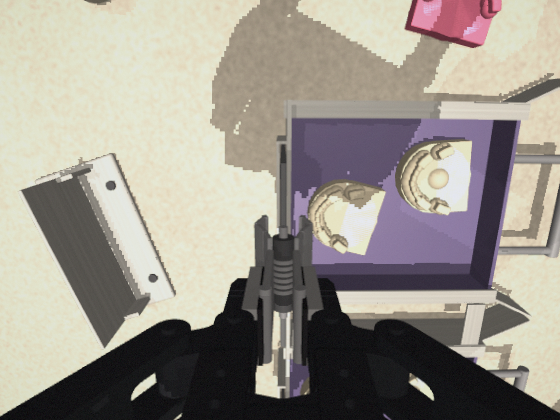

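View pics/f2.png

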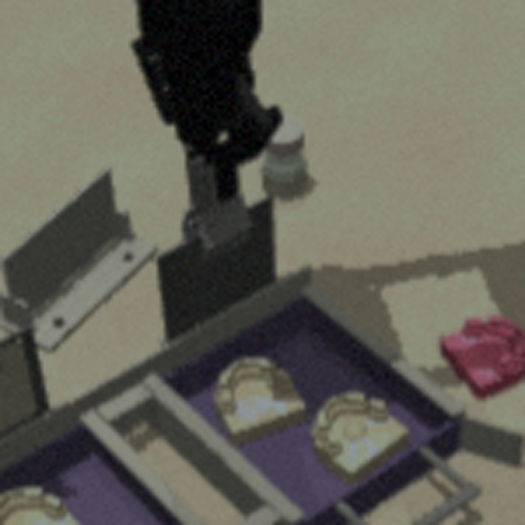

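Final checks agree:
- **Clip:** it is centred on the card to about 0.3 mm and the tips are about 14 mm below the edge. Contact force is about 0.
- **Tray:** the handle-to-card distance is 225 mm, against 225.5 mm expected at home.

I'm handing in now.

```bash
python3 -c "
from plant import robot
print(robot.hand_in()); s=robot.read_state(); print(s['time_s'],s['eef_pos'],s['gripper_width'],s['contact_force'])"
```

```text
the job is handed in; nothing more can be done
None
the job is handed in; nothing more can be done
```

The job is done and handed in at about 17.3 s of the 58 s allowed; no verdict is reported at hand-in.

**Tray:** I gripped it by the handle, lined it up with the bay and slid it in until it stopped against about 54 N. Afterwards the handle bar measured 225 mm from the card, against 225.5 mm expected at home. Both casts were standing in it in the last pictures.

**Clip:** I squeezed it fully (finger opening steady at about 13 mm), lifted it off the rail and lowered it over the middle of the card.
- **Last position:** the tips were about 14 mm below the edge and centred on the card to within about 0.5 mm. Skew was about 0.4° or less, measured just before the final descent.
- **Contact:** the force reading was near zero (about 1 N of noise), so there was no sign of touching the card or rack.

**Checks that failed or disagreed:**
- The tray stopped about 3 mm farther in than the first camera estimate of the rack predicted.
- The colour-based tray outline was cut off by the arm and rack lips, so I did not use it for the final check; the tray's sideways position rests on the bay walls alone.
- I did not measure the jaw angle itself; I took it as open from the finger opening and the pictures.
- I did not measure the cups, pot and gauze box again at the end, but I moved nothing near them.

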